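# Skewer two label rolls and hang them in the roll holder

## Robot

A 6-joint arm with a two-finger parallel gripper is mounted at the origin on a cart in front of the work surface, level with it; the furniture and walls round the work are solid. World frame = base frame: x ahead of the robot, y to its left, z up, the work surface at z = 0. Lengths are in m, angles in rad, forces in N, time in s.
With the tool pointing down it reaches from about 0.3 to 0.825 m from the base axis. Payload 5.4 kg.
Tool frame: the origin (TCP) lies on the mounting face of the last link; the fingertips stand 190 mm ahead of it and the grasp point (between the pads) lies 171 mm ahead of it (bot.grasp_offset is the distance from the TCP to the grasp point, in m); z points along the fingers, y is the direction in which the jaws open and shut (so a half turn about z gives the same grasp; the last joint's range is limited). The gripper opens to 92 mm and grips with 3 to 60 N. Pads are 20 mm wide; open, the fingers measure 128 mm over their backs; the gripper's body (75 mm by 189 mm) begins 69 mm behind the grasp point.
Start: joints at [-1.312, 0.158, 1.597, -0, 1.386, -0.21], TCP at [0.26, -0.513, 0.405] pointing down, gripper open.
Joint ranges: [-2.91, 2.91], [-0.94, 2.29], [0.18, 2.7], [-1.29, 4.43], [0.17, 2.64], [-3, 3]. Speed limits (rad/s): [2.57, 2.57, 3.14, 3.14, 3.14, 3.14].

## Interface

Orientations are given as [roll, pitch, yaw] about the fixed x, y, z axes, in that order (R = Rz(yaw) Ry(pitch) Rx(roll)).
In Python, from plant import bot gives the robot as it stands. The module is installed in compiled form; this text tells all that it offers.
- The arm moves only by the shell command python3 -m crank 'ROWS'. ROWS is JSON, a list that holds one entry, the list of rows, each a list of 5 numbers: the shift along the tool's x, y, z in cm, then the turn about the tool's z in degrees, then the finger opening in cm, from 0 to 9.19. In form: [[[dx, dy, dz, yaw, hand], ...]]. A call has exactly 8 rows; each row shifts and turns the commanded pose from where the row before left it, along the tool's axes as they then stand; what a row does not reach is not made up. A row lasts 1/12 s, in which the tool goes at most 41.7 mm and 7.16 degrees, less where a joint would pass 70% of its speed; a pose out of reach is approached as far as the arm can. A call is refused whole if a number of a shift passes 4.17 or a number of a turn 7.16, either way. A call with a gripper value outside its range is refused whole. The fingers move at their own pace and stop on an object; the grip force is fixed at half the most. Time passes only in rows, so rows that do not move let the fingers close, or fill a call up. It gives the time, the measured TCP pose, the force and the opening at its end, in the units of the state.
- bot.observe(): the state, without advancing time (a new reading comes with each control period).
- bot.get_image(name): name is "side" or "top" or "wrist"; returns the picture (420x560x3 uint8, blue, green, red); there is no depth.
- bot.get_calibration(name): a dict with "fx", "fy", "cx", "cy" (pixels), "dist_coeffs" ([k1, k2, p1, p2, k3] as OpenCV has them; the pictures are not rectified), "R" (3x3) and "t" (3): a world point X has camera coordinates R X + t. Camera axes: x right, y down, z forward; pixel columns grow to the right and rows downward; lengths in m; the calibration is good to about 2 mm. A picture is of the moment at which its call begins: read the wrist's pose just before it. get_calibration takes no time and is no camera call; for the wrist camera it gives the pose at the moment of the call.
- bot.hand_in(): hands the job in, once; it reports no verdict.
The state is a dict: "clock": time; "q": joint angles; "dq": joint speeds; "tau": joint torques, N m; "tool_pos": TCP position; "tcp_rot": TCP orientation; "force": force on the tool from outside, world axes, zero at the start; "moment": the same for the moment, N m; "grip_width": opening from 0.0 (shut) to 1.0 (fully open).
Only numpy, scipy, OpenCV 4.12 (cv2) and the standard library are available. Lean on these libraries where they do the work, as an engineer would, in place of code of your own. Each camera call takes 0.05 s, during which the arm holds its last target. There are 200 camera calls.

## Task

Take the red-handled spindle and spear the white label roll in the grey cradle, then the green one in the blue cradle, lifting each out on the rod so that both hang on it together, white next to the handle. Then lay the loaded spindle in the two open slots of the roll holder, handle toward the robot, the yellow post's slot between handle and stop disc and both rolls hanging between the posts, and let go. Do not pinch the rolls with the fingers or drop them, and leave the other things on the table where they are.

Things in the scene. Friction and masses are not known exactly. Their poses are not given: they have to be found in the camera images.
- spindle: Spindle (170 g, most of it in the handle), lying on the table. Origin on the rod axis at the middle of the handle; x runs along the rod to the tip, z is up at the start. Red handle with black ribs: 70 long (x -35 to +35), 20 wide (y), 36 high (z -20 to +16), best gripped across y at its middle. Then a steel rod of 8 mm diameter: bare neck of 22 mm (x 35 to 57), stop disc 26 mm diameter (x 57 to 62), bare rod x 62 to 212, its last 12 mm a cone.
- spindle_neck (a point): Middle of the bare neck between handle and stop disc, on the rod axis, 46 mm from the spindle's origin.
- spindle_tip (a point): Tip of the rod, 212 mm from the spindle's origin.
- white_roll: White label roll, 73 mm diameter, 42 mm wide, about 120 g, with a round through hole of 15 mm diameter, lying on its side with the hole level in the grey cradle. Origin at one end of its hole, its z axis along the hole.
- white_center (a point): Centre of the white roll, on the hole's axis midway between its ends; z along the hole.
- green_roll: Green label roll, 65 mm diameter, 50 mm wide, about 120 g, hole of about 16 mm diameter, lying on its side with the hole level in the blue cradle. Origin at one end of its hole, z along the hole.
- green_center (a point): Centre of the green roll, on the hole's axis midway between its ends; z along the hole.
- cradle_white: Grey V-shaped cradle fixed to the table, open above; origin under its middle on the table, x along the roll's axis and pointing to the robot's left, so the rod goes in from the robot's right, along +x. Foot 78 x 80 mm; V sides reach 78 mm height, 72 mm apart over all. Low end lips, 4 mm thick, inner faces at x = +-24, 50 mm wide, 80 mm high, keep the roll from sliding along; they end 18 mm below the hole's axis, which lies 98 mm above the table.
- cradle_green: Blue V-shaped cradle, like the grey one but with foot 86 x 80 mm, lips at x = +-28 and 75 mm high; the green roll's hole axis lies 93 mm above the table.
- holder: Roll holder fixed to the table; origin under its middle on the table, x along the bar's line, pointing away from the robot. Dark base 178 x 60 x 8 mm with two upright posts 8 mm thick (x) and 36 mm wide at x = -71 (yellow, near the robot) and x = +71 (grey). Each has a slot, open at the top: 12 mm wide, floor at height 81 mm, flaring to about 34 mm at height 114 mm.
- notch_near (a point): Where the rod's axis rests in the yellow post's slot, 85 mm above the table; axes as the holder.
- notch_far (a point): Where the rod's axis rests in the grey post's slot, 85 mm above the table; axes as the holder.
- holder_mid (a point): Middle between the two slots at the same height, 85 mm; axes as the holder.
- tape_yellow_roll: Bystander: yellow tape roll lying flat, 99 mm diameter, 45 high; origin under its middle.
- cutter: Bystander: red box cutter, 27 x 123 x 17 mm; origin under its middle, long side along y.
- tester: Bystander: black and orange handheld meter, 142 x 65 x 30 mm; origin under its middle, long side along x.
- pouch: Bystander: dark flat pouch, 135 x 93 x 18 mm; origin under its middle.
- carton_flat: Bystander: flat carton, 68 x 96 x 31 mm; origin under its middle.
- carton_tall: Bystander: carton, 68 x 107 x 49 mm; origin under its middle.
Mind the look-alikes: they are no part of the job. There is more than one size of the green_roll; the one meant has the size given above.

How it is judged:
On the way, in this order (a step that is already met when the one before it is completed fails the run):
1. the white roll hangs on the spindle's rod, lifted clear of its cradle, the green one still not on the rod (x of white_center in the frame of spindle between 0.062 and 0.21 m and y of white_center in the frame of spindle between -0.009 and 0.009 m and z of white_center in the frame of spindle between -0.009 and 0.009 m and angle between the x axis of spindle and the z axis of white_center, either way round below 0.4 rad and height (world z) of white_center above 0.125 m and not (x of green_center in the frame of spindle between 0.062 and 0.21 m and y of green_center in the frame of spindle between -0.009 and 0.009 m and z of green_center in the frame of spindle between -0.009 and 0.009 m and angle between the x axis of spindle and the z axis of green_center, either way round below 0.4 rad)), for 0.2 s.
2. both rolls hang on the rod, white nearer the handle, lifted clear of the cradles (x of white_center in the frame of spindle between 0.062 and 0.14 m and y of white_center in the frame of spindle between -0.009 and 0.009 m and z of white_center in the frame of spindle between -0.009 and 0.009 m and angle between the x axis of spindle and the z axis of white_center, either way round below 0.4 rad and x of green_center in the frame of spindle between 0.1 and 0.21 m and y of green_center in the frame of spindle between -0.009 and 0.009 m and z of green_center in the frame of spindle between -0.009 and 0.009 m and angle between the x axis of spindle and the z axis of green_center, either way round below 0.4 rad and height (world z) of each of white_center, green_center above 0.125 m), for 0.2 s.
At the end, for the whole second after the job is handed in: Spindle at rest in both slots (within 5 mm), yellow post between handle and stop disc, tip past the grey post; both rolls at rest on the rod between the posts (centres within 10 mm of its axis), white toward the handle; all released (x of spindle_neck in the frame of notch_near between -0.011 and 0.011 m and y of spindle_neck in the frame of notch_near between -0.004 and 0.004 m and z of spindle_neck in the frame of notch_near between -0.004 and 0.004 m and y of spindle_tip in the frame of notch_far between -0.005 and 0.005 m and z of spindle_tip in the frame of notch_far between -0.005 and 0.005 m and x of spindle_tip in the frame of notch_far between 0.008 and 0.045 m and y of white_center in the frame of holder_mid between -0.01 and 0.01 m and z of white_center in the frame of holder_mid between -0.01 and 0.002 m and y of green_center in the frame of holder_mid between -0.01 and 0.01 m and z of green_center in the frame of holder_mid between -0.01 and 0.002 m and x of white_center in the frame of holder_mid between -0.05 and 0.008 m and x of green_center in the frame of holder_mid between -0.004 and 0.05 m and linear speed of each of spindle, white_roll, green_roll below 0.03 m/s); the robot touches nothing.
It fails at once if a roll is dropped (centre below 60 mm) (height (world z) of any of white_center, green_center below 0.06 m).
It fails at once if the fingers squeeze a roll (over 3 N) (contact force between the fingers and white_roll above 3 N or contact force between the fingers and green_roll above 3 N).
It fails at once if a bystander is shifted more than 20 mm (distance of any of tape_yellow_roll, cutter, tester, pouch, carton_flat, carton_tall from where it was at the start of the episode above 0.02 m).
It also fails if it takes over 72 s, if anything falls off the work surface, if the arm or the gripper's body presses on something with over 40 N, if the wrist force passes 120 N, or if a joint passes its speed limit or range.

## Working session

There is one attempt and no reset: what is moved stays moved. The work goes in short steps, Python scripts to look and compute and a shell command to move; the robot and the scene stay as the last step left them, time stands still between calls to the robot, and variables do not carry over. Pictures are saved under pics/ and viewed, about 8 in all and at most 12, crops included, and the job is handed in when it is done.

```bash
mkdir -p pics; cat > h.py <<'E'
import numpy as np, cv2
from plant import bot
def cal(n):
    c=bot.get_calibration(n); K=np.array([[c['fx'],0,c['cx']],[0,c['fy'],c['cy']],[0,0,1.]])
    return K,np.array(c['dist_coeffs']),np.array(c['R']),np.array(c['t'])
def ray(c,uv):
    K,d,R,t=c; p=cv2.undistortPoints(np.array(uv,float).reshape(-1,1,2),K,d).reshape(-1,2)
    D=np.c_[p,np.ones(len(p))]@R; return -R.T@t,D
def onplane(c,uv,z):
    o,D=ray(c,uv); return o+D*((z-o[2])/D[:,2])[:,None]
def proj(c,X):
    K,d,R,t=c; return cv2.projectPoints(np.array(X,float).reshape(-1,3),cv2.Rodrigues(R)[0],t,K,d)[0].reshape(-1,2)
def tri(c1,uv1,c2,uv2):
    o1,d1=ray(c1,[uv1]);o2,d2=ray(c2,[uv2]);d1,d2=d1[0],d2[0]
    s=np.linalg.lstsq(np.c_[d1,-d2],o2-o1,rcond=None)[0]
    a=o1+d1*s[0];b=o2+d2*s[1]; return (a+b)/2,np.linalg.norm(a-b)
E
python3 - <<'E'
from h import *
for n in ("top","side"):
    im=bot.get_image(n); cv2.imwrite(f'pics/{n}0.png',im)
    c=cal(n); print(n,-c[2].T@c[3],c[2][2],c[0][0,0])
s=bot.observe(); print({k:np.round(s[k],3) for k in s})
E
```

```text
top [0.34433105 0.23225622 1.10650653] [ 0.22050857  0.00377447 -0.97537773] 393.6748418840692
side [ 0.61664379 -0.8220913   0.61583187] [-0.03769365  0.89848493 -0.43738315] 425.14145410128026
{'clock': np.float64(0.1), 'q': array([-1.312,  0.159,  1.598, -0.   ,  1.386, -0.21 ]), 'dq': array([-0.   , -0.002, -0.002,  0.   ,  0.001,  0.002]), 'tau': array([-0.0000e+00, -3.8650e+01, -3.2296e+01,  7.0000e-02,  3.4000e-02,
       -0.0000e+00]), 'tool_pos': array([ 0.26 , -0.513,  0.404]), 'tcp_rot': array([-3.14 , -0.   ,  0.469]), 'force': array([-0.819,  0.394,  0.172]), 'moment': array([ 0.011, -0.033,  0.02 ]), 'grip_width': np.float64(1.001)}
```

View pics/top0.png

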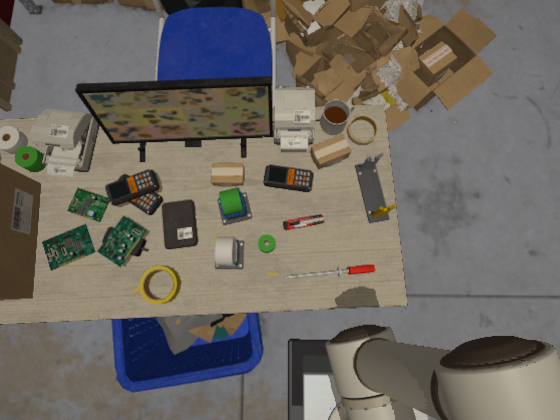

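View pics/side0.png

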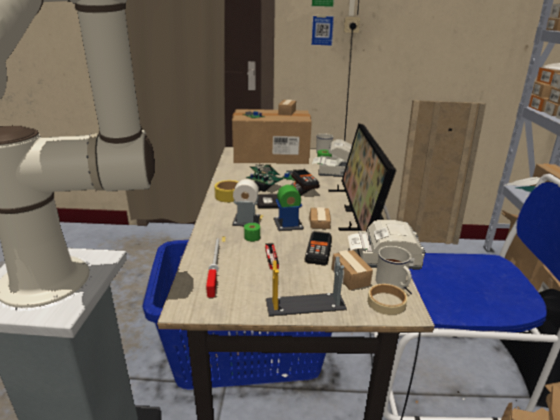

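Top view: spindle tip at about (288,275) and handle at (365,268). White roll is at (228,252), the meant green roll in the blue cradle at (233,205), and a small look-alike at (266,243). The holder runs from the yellow post (380,211) to the far post (370,160). Next I'll turn these pixels into positions.

```bash
python3 - <<'E'
from h import *
im=cv2.imread('pics/top0.png'); sd=cv2.imread('pics/side0.png'); ct=cal('top'); cs=cal('side')
def blobs(im,lo,hi,roi,name,amin=15):
    h=cv2.cvtColor(im,cv2.COLOR_BGR2HSV); m=cv2.inRange(h,lo,hi)
    k=np.zeros_like(m); x0,x1,y0,y1=roi; k[y0:y1,x0:x1]=m[y0:y1,x0:x1]
    n,l,s,c=cv2.connectedComponentsWithStats(k); out=[]
    for i in range(1,n):
        if s[i,4]>=amin: 
            pts=np.argwhere(l==i)[:,::-1].astype(np.float32); r=cv2.minAreaRect(pts); out.append((c[i],s[i]))
            print(name,np.round(c[i],1),s[i],'rect',np.round(r[0],1),np.round(r[1],1),round(r[2],1))
    return out
b=blobs(im,(0,150,90),(8,255,255),(335,390,255,285),'T red handle')
print(' handle world@.036',[onplane(ct,[x[0]],.036) for x in b])
b=blobs(im,(50,120,40),(80,255,255),(200,285,180,260),'T green'); print([onplane(ct,[x[0]],.10) for x in b])
b=blobs(im,(22,150,120),(32,255,255),(360,400,190,225),'T yellow post'); print([onplane(ct,[x[0]],.1) for x in b])
b=blobs(sd,(22,150,100),(32,255,255),(260,290,240,315),'S yellow post')
b=blobs(sd,(50,120,40),(80,255,255),(230,310,175,245),'S green')
b=blobs(sd,(0,150,80),(8,255,255),(195,225,255,300),'S red')
# quick pts
print('tip',onplane(ct,[[287,275.5]],.02))
print('white side face ctr / top', tri(ct,(228,240),cs,(245,178)))
big=np.vstack([cv2.resize(im[150:285,210:400],None,fx=4,fy=4,interpolation=cv2.INTER_CUBIC)])
cv2.imwrite('pics/top0z.png',big)
big=np.hstack([cv2.resize(sd[165:315,195:360],None,fx=4,fy=4,interpolation=cv2.INTER_CUBIC)])
cv2.imwrite('pics/side0z.png',big)
E
```

```text
T red handle [361.3 268.9] [348 265  27   9 191] rect [361.2 268.8] [ 7.5 26.1] 84.8
 handle world@.036 [array([[0.41996234, 0.00310945, 0.036     ]])]
T green [230.6 201.2] [220 188  23  27 461] rect [230.6 201.2] [23.5 19.9] 76.0
T green [266.4 243.2] [258 235  17  18 188] rect [266.  243.5] [17. 16.] 90.0
[array([[0.58886349, 0.35356622, 0.1       ]]), array([[0.47863881, 0.25804905, 0.1       ]])]
T yellow post [392.1 206.1] [389 204   7   5  18] rect [392.2 206.1] [2.2 6.6] 71.6
T yellow post [383.4 208.8] [380 207   8   5  25] rect [383.3 209.2] [7.3 3.7] 11.3
[array([[ 0.57943201, -0.07018058,  0.1       ]]), array([[ 0.5719702 , -0.04691141,  0.1       ]])]
S green [275.8 178.6] [273 177   8   4  17] rect [276.2 179.1] [7.3 2.5] 18.4
S green [288.1 195.3] [277 185  24  22 339] rect [288.2 195.5] [21.5 22.3] 81.9
S green [251.8 231.8] [244 223  16  18 228] rect [251.5 231.5] [17. 15.] 90.0
S red [210.9 283.3] [206 269  10  29 224] rect [210.6 283. ] [ 8.8 28.1] 4.4
tip [[0.40150783 0.20265427 0.02      ]]
white side face ctr / top (array([0.47055461, 0.34873209, 0.15158606]), np.float64(0.01676090264546178))
```

View pics/top0z.png

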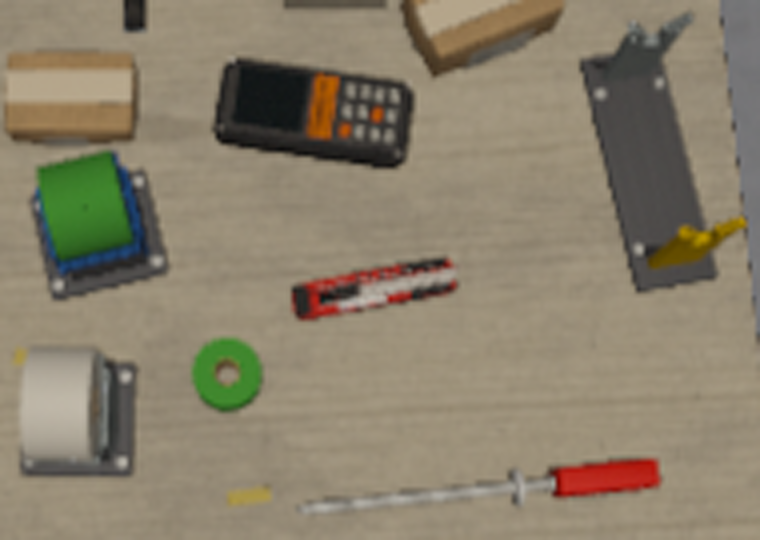

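View pics/side0z.png

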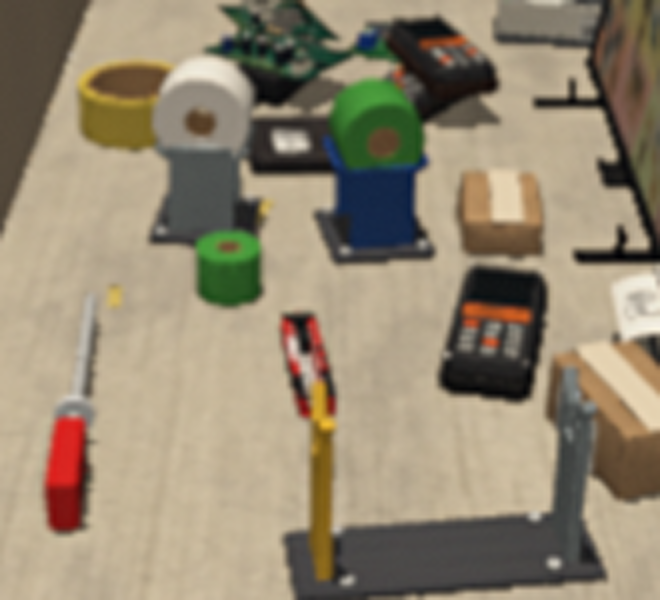

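The zoomed top view shows the white cradle near yaw 90°, the green one near 106° and the holder near 14°. The spindle's yaw is about 95°. The side view shows the holes at about (245,195) for white and (291,201) for green. Now I'll approach above the spindle handle.

```bash
python3 -m crank '[[[2.36,-2.45,0,0,9],[2.36,-2.45,0,0,9],[2.36,-2.45,0,0,9],[2.36,-2.45,0,0,9],[2.36,-2.45,0,0,9],[2.36,-2.45,0,0,9],[2.36,-2.45,0,0,9],[2.36,-2.45,0,0,9]]]'
python3 -m crank '[[[2.36,-2.45,0,0,9],[2.36,-2.45,0,0,9],[2.36,-2.45,0,0,9],[2.36,-2.45,0,0,9],[2.36,-2.45,0,0,9],[2.36,-2.45,0,0,9],[2.36,-2.45,0,0,9],[2.36,-2.45,0,0,9]]]'
python3 -m crank '[[[0,0,0.5,-6.84,9],[0,0,0.5,-6.84,9],[0,0,0.5,-6.84,9],[0,0,0.5,-6.84,9],[0,0,0.5,-6.84,9],[0,0,0.5,-6.84,9],[0,0,0.5,-6.84,9],[0,0,0.5,-6.84,9]]]'
python3 -m crank '[[[0,0,0,-6.84,9],[0,0,0,-6.84,9],[0,0,0,0,9],[0,0,0,0,9],[0,0,0,0,9],[0,0,0,0,9],[0,0,0,0,9],[0,0,0,0,9]]]'
python3 - <<'E'
from h import *
c=cal('wrist'); s=bot.observe(); im=bot.get_image('wrist'); cv2.imwrite('pics/w1.png',im)
print(-c[2].T@c[3],c[2],c[0][0,0],s['tool_pos'],s['tcp_rot'])
ct=cal('top'); o=lambda P,z: np.round([onplane(ct,[[210+x/4,150+y/4]],z)[0] for x,y in P],4)
print('gfoot',o([(33,200),(142,170),(166,268),(57,297)],.005))
print('wfoot',o([(22,473),(130,472),(135,365)],.005))
print('hold',o([(583,62),(640,290),(716,275)],.008))
E
```

```text
clock: 0.77
tool_pos: [0.3396, -0.2511, 0.4043]
tcp_rot: [-3.141, -0.0, 0.468]
force: [0.3, 0.2, -0.9]
grip_width: 0.979
clock: 1.43
tool_pos: [0.4194, 0.0092, 0.4045]
tcp_rot: [-3.142, 0.0, 0.469]
force: [1.2, -1.2, -0.2]
grip_width: 0.979
clock: 2.1
tool_pos: [0.4193, 0.0074, 0.3641]
tcp_rot: [-3.141, -0.0, 1.43]
force: [-1.0, 0.1, -0.2]
grip_width: 0.98
clock: 2.77
tool_pos: [0.4195, 0.0074, 0.3647]
tcp_rot: [3.142, 0.0, 1.662]
force: [1.2, -0.1, 0.4]
grip_width: 0.978
[0.41177719 0.08722284 0.34443178] [[ 9.95869228e-01  9.07966341e-02 -6.72168682e-04]
 [ 8.72719952e-02 -9.55114822e-01  2.83088812e-01]
 [ 2.50615130e-02 -2.81978098e-01 -9.59093464e-01]] 353.9285201481534 [0.41951819 0.00735316 0.36472755] [3.14155414e+00 2.62420444e-05 1.66176928e+00]
gfoot [[0.6153 0.4009 0.005 ]
 [0.6383 0.3229 0.005 ]
 [0.5661 0.3039 0.005 ]
 [0.5445 0.3809 0.005 ]]
wfoot [[0.4204 0.4005 0.005 ]
 [0.4217 0.3257 0.005 ]
 [0.4963 0.3242 0.005 ]]
hold [[ 0.722   0.0017  0.008 ]
 [ 0.5525 -0.0326  0.008 ]
 [ 0.5638 -0.0869  0.008 ]]
```

View pics/w1.png

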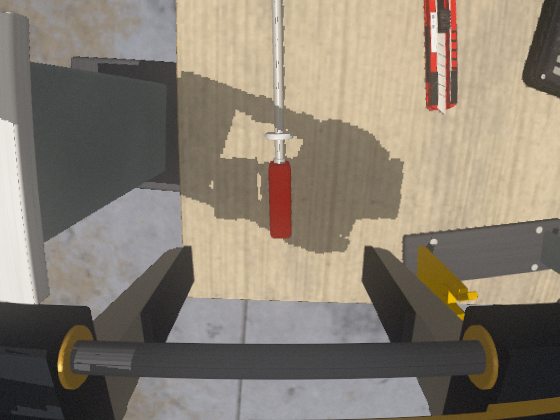

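Wrist view: handle spans rows 160–238 near column 280, the stop disc is at row 135, and the rod runs almost straight up the picture. Measuring it in world coordinates.

```bash
python3 - <<'E'
from h import *
c=cal('wrist'); im=cv2.imread('pics/w1.png'); h=cv2.cvtColor(im,cv2.COLOR_BGR2HSV)
m=(cv2.inRange(h,(0,150,60),(8,255,255))|cv2.inRange(h,(172,150,60),(180,255,255))); m[:, :255]=0; m[:,310:]=0
ys,xs=np.nonzero(m); print(xs.min(),xs.max(),ys.min(),ys.max())
for y in (170,190,210,228): 
    r=xs[ys==y]; print(y,r.min(),r.max(),onplane(c,[[ (r.min()+r.max())/2,y]],.036))
for y in (ys.min(),ys.max()): print('end',onplane(c,[[280.5,y]],.036),onplane(c,[[280.5,y]],.02),onplane(c,[[280.5,y]],0))
g=cv2.cvtColor(im,cv2.COLOR_BGR2GRAY)
for y in (5,30,60,100): 
    s=h[y,262:298,1].astype(int); r=262+np.nonzero(s<60)[0]; print('rod',y,r.min(),r.max(),onplane(c,[[r.mean(),y]],.024))
print('disc rows',[ (y,np.sum(h[y,262:300,1]<60)) for y in range(126,146)])
print(onplane(c,[[279,131.5],[279,137]],.033))
E
```

```text
269 290 161 237
170 269 290 [[0.41830408 0.03252544 0.036     ]]
190 269 290 [[0.41997759 0.01450806 0.036     ]]
210 270 290 [[ 0.42215784 -0.00403757  0.036     ]]
228 270 290 [[ 0.42377067 -0.02130421  0.036     ]]
end [[0.41843853 0.0405427  0.036     ]] [[0.4187848  0.03812125 0.02      ]] [[0.41921763 0.03509443 0.        ]]
end [[ 0.42506036 -0.03010277  0.036     ]] [[ 0.42575013 -0.03618898  0.02      ]] [[ 0.42661234 -0.04379674  0.        ]]
rod 5 262 295 [[0.40320833 0.16899053 0.024     ]]
rod 30 262 284 [[0.40450291 0.14913076 0.024     ]]
rod 60 267 296 [[0.40981124 0.12524088 0.024     ]]
rod 100 263 287 [[0.41011748 0.09182373 0.024     ]]
disc rows [(126, np.int64(25)), (127, np.int64(22)), (128, np.int64(21)), (129, np.int64(20)), (130, np.int64(20)), (131, np.int64(17)), (132, np.int64(30)), (133, np.int64(33)), (134, np.int64(31)), (135, np.int64(32)), (136, np.int64(32)), (137, np.int64(31)), (138, np.int64(30)), (139, np.int64(25)), (140, np.int64(13)), (141, np.int64(11)), (142, np.int64(13)), (143, np.int64(16)), (144, np.int64(15)), (145, np.int64(14))]
[[0.41481792 0.06556474 0.033     ]
 [0.41525206 0.06086607 0.033     ]]
```

```bash
python3 -m crank '[[[0.57,0.16,2.0,-0.5,9],[0,0,2.3,0,9],[0,0,2.3,0,9],[0,0,2.3,0,9],[0,0,2.3,0,9],[0,0,2.3,0,9],[0,0,2.3,0,9],[0,0,1.3,0,9]]]'
python3 -m crank '[[[0,0,0,0,9],[0,0,0,0,5],[0,0,0,0,0],[0,0,0,0,0],[0,0,0,0,0],[0,0,0,0,0],[0,0,0,0,0],[0,0,0,0,0]]]'
```

```text
clock: 3.48
tool_pos: [0.4196, 0.0134, 0.1914]
tcp_rot: [-3.139, -0.001, 1.671]
force: [0.6, -1.0, 0.9]
grip_width: 0.982
clock: 4.15
tool_pos: [0.4206, 0.0132, 0.1939]
tcp_rot: [3.141, 0.0, 1.671]
force: [-0.3, 0.2, -0.6]
grip_width: 0.493
```

```bash
python3 -m crank '[[[0,0,0,0,0],[0,0,0,0,0],[0,0,0,0,0],[0,0,0,0,0],[0,0,0,0,0],[0,0,0,0,0],[0,0,0,0,0],[0,0,0,0,0]]]'
python3 -m crank '[[[0,0,-0.3,0,0],[0,0,-1.1,0,0],[0,0,-1.5,0,0],[0,0,-1.5,0,0],[0,0,-1.5,0,0],[0,0,-1.1,0,0],[0,0,-0.8,0,0],[0,0,0,0,0]]]'
python3 - <<'E'
from h import *
c=cal('wrist'); s=bot.observe(); im=bot.get_image('wrist'); cv2.imwrite('pics/w2.png',im)
cv2.imwrite('pics/s2.png',bot.get_image('side'))
print(s['tool_pos'],s['tcp_rot'],s['force'],s['grip_width'])
# expected pixels
ax=np.array([np.cos(1.671),np.sin(1.671),0]); g=s['tool_pos']-[0,0,.171+.003]
for x in (35,57,62,120,200): print(x,proj(c,[g+ax*(x-8)*1e-3])[0])
E
```

```text
clock: 4.82
tool_pos: [0.4206, 0.0132, 0.1937]
tcp_rot: [3.142, -0.0, 1.671]
force: [-0.5, -0.0, -0.2]
grip_width: 0.218
clock: 5.48
tool_pos: [0.4211, 0.0131, 0.2733]
tcp_rot: [3.139, 0.001, 1.671]
force: [0.1, 0.4, -1.9]
grip_width: 0.214
[0.42114608 0.01305692 0.2732517 ] [3.13877498e+00 1.04274314e-03 1.67136974e+00] [ 0.08503179  0.43220945 -1.93930474] 0.21439966638578528
35 [277.70421471 225.28956659]
57 [277.72941207 178.15108718]
62 [277.73531193 166.9350448 ]
120 [277.80672668  24.61748395]
200 [ 277.89000651 -178.5886115 ]
```

View pics/w2.png

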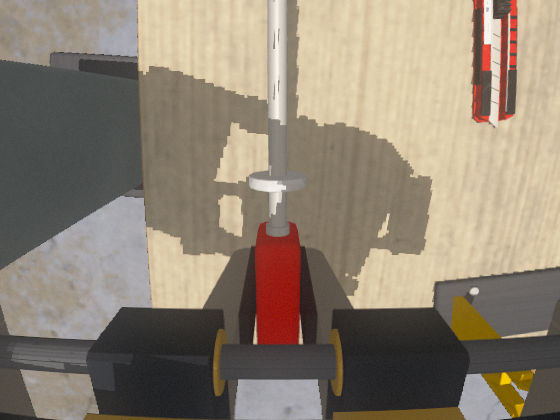

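Wrist view: the handle is held between the pads with its front end at row 233 and the disc at rows 175–188. That is a few mm from prediction, so I'll check the sag. Moving to the pre-insertion pose at the white roll, then measuring tip and hole in the side and top views.

```bash
python3 -m crank '[[[0.6,0.34,0,0,0],[1.6,0.84,0,0,0],[1.8,0.9,0,0.8,0],[1.8,0.9,0,1,0],[1.8,0.9,0,1,0],[1.2,0.76,0,1,0],[0.7,0.4,0,0.9,0],[0.2,0,0,0,0]]]'
python3 - <<'E'
from h import *
c=cal('wrist'); s=bot.observe(); cs=cal('side'); ct=cal('top')
A=bot.get_image('side'); B=bot.get_image('top'); W=bot.get_image('wrist')
cv2.imwrite('pics/s3.png',A);cv2.imwrite('pics/t3.png',B);cv2.imwrite('pics/w3.png',W)
print(s['tool_pos'],s['tcp_rot'],s['force'])
y=s['tcp_rot'][2]; ax=np.array([np.cos(y),np.sin(y),0]); g=s['tool_pos']-[0,0,.174]
for x in (-27,62,212):
    P=g+ax*(x-8)*1e-3; print(x,P,'side',proj(cs,[P])[0],'top',proj(ct,[P])[0])
def yplane(c,uv,y): o,D=ray(c,[uv]); return o+D[0]*(y-o[1])/D[0][1]
print('white hole',yplane(cs,(245,195.5),.341),'green',yplane(cs,(291,200.75),.322))
a=cv2.resize(A[165:265,190:310],(600,500),interpolation=cv2.INTER_CUBIC); cv2.imwrite('pics/s3z.png',a)
b=cv2.resize(B[195:285,205:345],(700,450),interpolation=cv2.INTER_CUBIC); cv2.imwrite('pics/t3z.png',b)
cv2.imwrite('pics/c3.png',np.vstack([np.hstack([cv2.resize(A[175:255,195:305],(440,320),interpolation=cv2.INTER_CUBIC),cv2.resize(W,(360,270))[:270].repeat(1,0) if 0 else cv2.copyMakeBorder(cv2.resize(W,(360,270)),0,50,0,0,0)]),cv2.resize(B[215:285,205:405],(800,280),interpolation=cv2.INTER_CUBIC)]))
E
```

```text
clock: 6.25
tool_pos: [0.4632, 0.1153, 0.2707]
tcp_rot: [-3.14, -0.0, 1.59]
force: [0.2, -0.5, -0.9]
grip_width: 0.215
[0.46323855 0.11526307 0.27069294] [-3.14003595e+00 -4.60864005e-04  1.59041359e+00] [ 0.1551549  -0.46722138 -0.90460335]
-27 [0.46392511 0.08026981 0.09669294] side [232.48481273 238.18864625] top [335.55823904 249.70510008]
62 [0.46217929 0.16925268 0.09669294] side [236.88726394 221.54799963] top [300.88410032 250.07642636]
212 [0.45923689 0.31922382 0.09669294] side [243.05776015 198.27534151] top [242.4509293  250.71355301]
white hole [0.46228884 0.341      0.09619045] green [0.60130076 0.322      0.09326581]
```

View pics/c3.png

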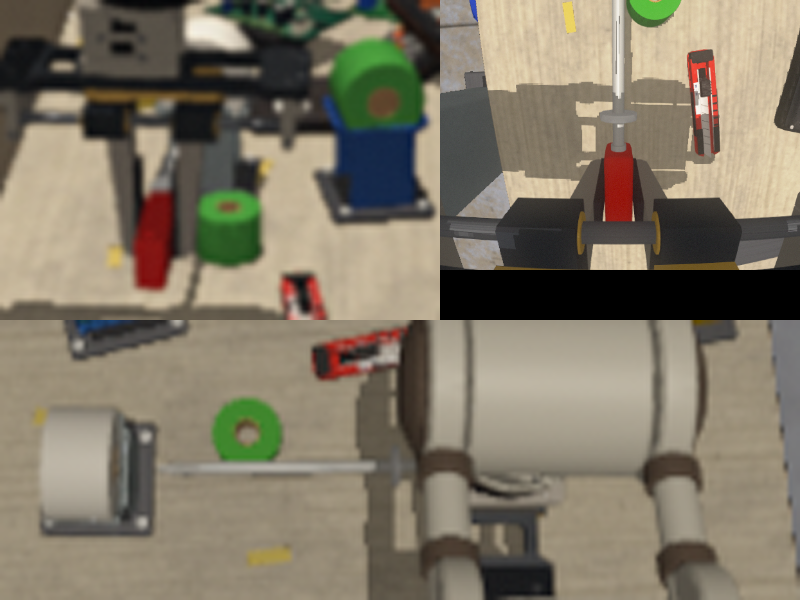

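The top view puts the tip about 2.5 px short of prediction at (245,252), and the side view shows the tip hidden behind the gripper. The grasp therefore sits further forward on the handle and may sag. I'll measure pitch from the rod's width in the wrist view.

```bash
python3 - <<'E'
from h import *
c=cal('wrist'); W=cv2.imread('pics/w3.png'); h=cv2.cvtColor(W,cv2.COLOR_BGR2HSV); S=cv2.GaussianBlur(W,(1,3),0).astype(float)
K,d,R,t=c; s=bot.observe(); y=s['tcp_rot'][2]; ax=np.array([np.cos(y),np.sin(y),0]); up=np.array([0,0,1.])
o=-R.T@t; g=s['tool_pos']-[0,0,.174]
print('cam in tool',(o-s['tool_pos'])@ax,o[2]-s['tool_pos'][2])
lab=cv2.cvtColor(W,cv2.COLOR_BGR2LAB).astype(float)
res=[]
for r in range(4,170,6):
    seg=lab[r-2:r+3,255:310].mean(0)[:,2]  # b channel: wood yellow vs steel grey
    k=np.abs(np.diff(seg)); mid=277-255
    bg=np.median(np.r_[seg[:8],seg[-8:]]); m=seg[mid+ -3:mid+4].mean(); th=(bg+m)/2
    f=seg-th
    def cross(i,st):
        while 0<i+st<len(f) and f[i]*f[i+st]>0:i+=st
        return i+st*abs(f[i])/(abs(f[i])+abs(f[i+st]))
    L=255+cross(mid,-1);Rr=255+cross(mid,1)
    o_,D=ray(c,[[L,r],[Rr,r]]); D/=np.linalg.norm(D,axis=1)[:,None]; a=np.arccos(D[0]@D[1]); dist=.004/np.sin(a/2)
    P=o+ (D[0]+D[1])/2*dist; q=P-g; res.append((r,L,Rr,round(bg-m),q@ax*1e3,q[2]*1e3))
for x in res: print(np.round(x,1))
E
```

```text
cam in tool 0.08020732933587144 -0.020296936848462732
[  4.  255.5 289.8  29.  103.5  63.9]
[ 10.  255.5 290.7  29.  101.6  66.1]
[ 16.  266.2 291.2  19.  108.4  30.6]
[ 22.  266.6 292.1  16.  105.9  33.8]
[ 28.  266.9 291.9  15.  104.5  31.7]
[ 34.  266.9 287.7  13.  107.2   7.3]
[ 40.  266.9 287.6  12.  105.    7.3]
[ 46.  267.1 287.6  12.  102.9   6.2]
[ 52.  267.3 287.6  12.  100.9   4.9]
[ 58.  267.2 287.9  12.   98.2   8.1]
[ 64.  267.2 287.7  13.   96.1   6.8]
[ 70.  267.2 288.   13.   93.6   9.9]
[ 76.  267.4 287.7  13.   91.6   6.7]
[ 82.  267.4 289.   13.   88.7  16.2]
[ 88.  267.4 287.7  13.   87.    7.9]
[ 94.  267.4 286.6  13.   84.9   0.5]
[100.  267.6 290.1  14.   82.1  22.8]
[106.  267.6 287.7  13.   80.    8.1]
[112.  267.6 290.   14.   78.   23.6]
[118.  267.6 286.9  13.   75.2   3. ]
[124.  267.7 286.9  13.   72.7   3.5]
[130.  267.9 286.7  10.   70.   -0. ]
[136.  267.6 286.5   7.   67.7   1.9]
[142.  267.7 286.5   7.   65.1   1.7]
[148.  267.6 286.6   6.   62.7   3.2]
[154.  267.8 286.5   6.   60.    2. ]
[160.  268.2 286.8  11.   57.5   2. ]
[166.  268.2 286.8  10.   54.9   2.2]
```

```bash
python3 -c "
import cv2,numpy as np
W=cv2.imread('pics/w3.png'); S=cv2.imread('pics/s2.png')
cv2.imwrite('pics/c4.png',np.hstack([cv2.resize(W[0:250,200:360],None,fx=2,fy=2,interpolation=cv2.INTER_CUBIC),cv2.resize(S[200:325,190:302],(448,500),interpolation=cv2.INTER_CUBIC)]))"
```

```text
(no output)
```

View pics/c4.png

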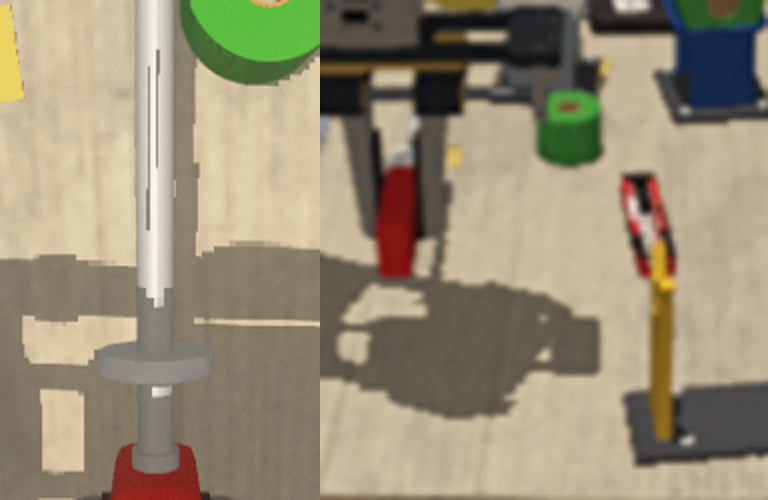

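The zoomed wrist view shows the rod level, with no sag. The disc sits at rows 175–189, so the grip is about 11.5 mm ahead of the handle centre. Now the lateral and yaw offset of rod against roll in the same top picture.

```bash
cat >> h.py <<'E'
def axisfit(c,im,chan,cols,rows,z,frac=.5):
    """per column: two outermost edges in chan between rows, mean angle ray cut with height z"""
    out=[]
    for u in cols:
        s=chan[rows[0]:rows[1],u].astype(float); hi=s>frac; idx=np.nonzero(hi)[0]
        if len(idx)<2: continue
        a,b=idx[0],idx[-1]
        if a==0 or b==len(s)-1: continue
        sa=a-(s[a]-frac)/(s[a]-s[a-1]); sb=b+(s[b]-frac)/(s[b]-s[b+1])
        o,D=ray(c,[[u,rows[0]+sa],[u,rows[0]+sb]]); D/=np.linalg.norm(D,axis=1)[:,None]
        m=D.sum(0); out.append(np.r_[o+m*(z-o[2])/m[2],rows[0]+sa,rows[0]+sb])
    return np.array(out)
E
python3 - <<'E'
from h import *
B=cv2.imread('pics/t3.png'); ct=cal('top'); hsv=cv2.cvtColor(B,cv2.COLOR_BGR2HSV).astype(float); lab=cv2.cvtColor(B,cv2.COLOR_BGR2LAB).astype(float)
print('sat white col 222 rows 240-290',hsv[236:290:2,222,1], 'L',lab[236:290:2,222,0]); print('sat rod col 270',hsv[244:260,270,1],lab[244:260,270,0])
Lw=lab[...,0]
w=axisfit(ct,B,70-hsv[...,1]+0,range(217,230),(236,285),.098,0)
print('white',np.round(w,4))
r=axisfit(ct,B,-hsv[...,1],range(252,296,4),(246,258),.0967,-60); print('rod',np.round(r,4))
G=((hsv[...,0]>50)&(hsv[...,0]<80)&(hsv[...,1]>120))
ys,xs=np.nonzero(G[180:225,210:250]); p=np.c_[xs+210,ys+180].astype(np.float32); print('green',cv2.minAreaRect(p),cv2.boxPoints(cv2.minAreaRect(p)))
E
```

```text
sat white col 222 rows 240-290 [51. 37. 33. 32. 33. 29. 31. 30. 30. 30. 31. 34. 34. 35. 36.  9. 17. 54.
 56. 55. 56. 54. 54. 55. 55. 53. 55.] L [139. 146. 162. 172. 177. 184. 187. 189. 189. 186. 181. 176. 168. 156.
 125.  88.  79. 151. 154. 152. 152. 153. 150. 150. 148. 152. 159.]
sat rod col 270 [165. 168. 167. 167. 169. 166.  53.  19.  20.  37.  62.  57.  54.  54.
  55.  53.] [125. 128. 127. 127. 127. 128. 140. 179. 170. 120. 126. 143. 146. 146.
 144. 149.]
white []
rod []
green ((230.58824157714844, 201.35296630859375), (23.283418655395508, 19.887920379638672), 75.96376037597656) [[218.11765 192.47061]
 [237.41177 187.6471 ]
 [243.05884 210.23532]
 [223.76471 215.05884]]
```

```bash
python3 - <<'E'
from h import *
B=cv2.imread('pics/t3.png'); ct=cal('top'); hsv=cv2.cvtColor(B,cv2.COLOR_BGR2HSV).astype(float); L=cv2.cvtColor(B,cv2.COLOR_BGR2LAB).astype(float)[...,0]
w=[]
for u in range(217,230,2):
    s=hsv[:,u,1]; a=next(r for r in range(248,228,-1) if s[r-1]>44); a=a-(44-s[a])/(s[a-1]-s[a])
    b=next(r for r in range(255,275) if L[r+1,u]<120); b=b+(L[b,u]-120)/(L[b,u]-L[b+1,u])
    o,D=ray(ct,[[u,a],[u,b]]); D/=np.linalg.norm(D,axis=1)[:,None]; m=D.sum(0); P=o+m*(.098-o[2])/m[2]
    ang=np.arccos(D[0]@D[1]); dist=np.linalg.norm(P-o)
    w.append(P); print(u,round(a,1),round(b,1),P,'R',dist*np.sin(ang/2))
r=[]
for u in range(252,296,4):
    q=L[246:257,u]; bg=np.median(np.r_[L[240:246,u],L[256:262,u]]); k=np.clip(q-bg-3,0,None); 
    v=246+(k*np.arange(11)).sum()/k.sum(); P=onplane(ct,[[u,v]],.0967)[0]; r.append(P); print(u,round(v,2),P)
w=np.array(w);r=np.array(r); print(np.polyfit(w[:,1],w[:,0],1),w.mean(0),np.polyfit(r[:,1],r[:,0],1),r.mean(0))
E
```

```text
217 237.9 266.2 [0.45520561 0.38421179 0.098     ] R 0.036019138220008476
219 236.7 264.3 [0.45926606 0.37925252 0.098     ] R 0.03514233651690772
221 236.6 264.2 [0.45960412 0.37413683 0.098     ] R 0.03514998619554226
223 236.4 264.2 [0.45979989 0.36901494 0.098     ] R 0.03535541882683501
225 236.6 264.3 [0.45949493 0.36387399 0.098     ] R 0.03534403542228994
227 236.7 264.7 [0.45896523 0.35872563 0.098     ] R 0.03569744900245748
229 236.8 264.7 [0.45896234 0.353597   0.098     ] R 0.03552980290047842
252 252.0 [0.4561465  0.29464015 0.0967    ]
256 251.42 [0.45772536 0.28441012 0.0967    ]
260 252.1 [0.45607808 0.274117   0.0967    ]
264 252.32 [0.45559893 0.26384975 0.0967    ]
268 251.5 [0.45778429 0.25361996 0.0967    ]
272 252.1 [0.45634425 0.24334206 0.0967    ]
276 251.3 [0.45846707 0.23310165 0.0967    ]
280 251.3 [0.4585659  0.22283984 0.0967    ]
284 251.0 [0.45942563 0.21258146 0.0967    ]
288 250.81 [0.45999695 0.20231959 0.0967    ]
292 251.0 [0.45960583 0.19205662 0.0967    ]
[-0.07311859  0.48573569] [0.45875688 0.36897324 0.098     ] [-0.03813588  0.4670749 ] [0.45779444 0.24335256 0.0967    ]
```

Roll axis in the robot's frame is x ≈ 0.4624, from the top view corrected by the rod's offset. The side view agrees at 0.4623. Cradle yaw is about 90°, so I align and insert.

```bash
python3 -m crank '[[[0,-0.08,0,1.12,0],[0,0,0,0,0],[0.8,0,0,0,0],[1.0,0,0,0,0],[1.0,0,0,0,0],[1.0,0,0,0,0],[1.0,0,0,0,0],[0.6,0,0,0,0]]]'
python3 - <<'E'
from h import *
s=bot.observe(); print(s['tool_pos'],s['tcp_rot'],s['force'],s['moment'])
A=bot.get_image('side'); B=bot.get_image('top'); W=bot.get_image('wrist'); cv2.imwrite('pics/t5.png',B); cv2.imwrite('pics/w5.png',W)
cv2.imwrite('pics/c5.png',np.hstack([cv2.resize(B[215:285,200:300],(500,350),interpolation=cv2.INTER_CUBIC),cv2.resize(W[0:350,130:430],(300,350))]))
E
```

```text
clock: 7.07
tool_pos: [0.4622, 0.1694, 0.2717]
tcp_rot: [3.142, -0.0, 1.571]
force: [-0.1, 0.4, -1.2]
grip_width: 0.217
[0.46221175 0.1694221  0.271704  ] [ 3.14158528e+00 -3.02118299e-04  1.57099546e+00] [-0.12549312  0.35359035 -1.1518181 ] [ 0.01211771 -0.17238025  0.01557053]
```

View pics/c5.png

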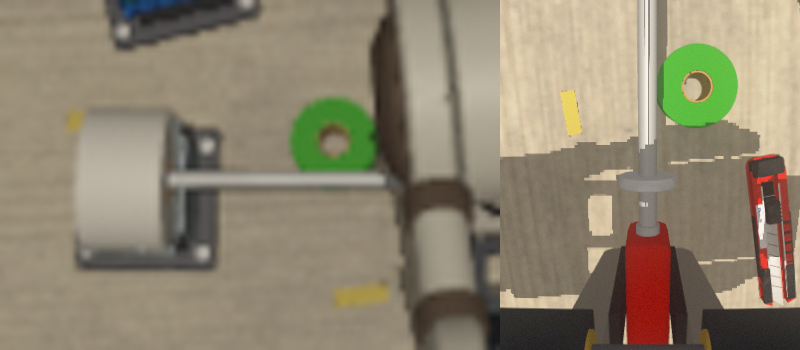

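The rod has entered the roll in the top view (it disappears under the roll face at (225,251)) with no contact force. Pushing on and lifting.

```bash
python3 -m crank '[[[1.0,0,0,0,0],[1.6,0,0,0,0],[1.8,0,0,0,0],[1.8,0,0,0,0],[1.8,0,0,0,0],[1.6,0,0,0,0],[1.0,0,0,0,0],[0.5,0,0,0,0]]]'
python3 - <<'E'
from h import *
s=bot.observe(); print(s['tool_pos'],s['tcp_rot'],s['force'],s['moment'])
W=bot.get_image('wrist'); cv2.imwrite('pics/w6.png',W)
E
python3 -m crank '[[[0,0,0,0,0],[0,0,-0.3,0,0],[0,0,-0.5,0,0],[0,0,-1.0,0,0],[0,0,-1.5,0,0],[0,0,-1.5,0,0],[0,0,-1.2,0,0],[0,0,-0.6,0,0]]]'
python3 -m crank '[[[0,0,0,0,0],[0,0,0,0,0],[0,0,0,0,0],[0,0,0,0,0],[0,0,0,0,0],[0,0,0,0,0],[0,0,0,0,0],[0,0,0,0,0]]]'
python3 - <<'E'
from h import *
s=bot.observe(); print(s['tool_pos'],s['tcp_rot'],s['force'],s['moment'])
W=bot.get_image('wrist'); cv2.imwrite('pics/w7.png',W); A=bot.get_image('side'); B=bot.get_image('top'); cv2.imwrite('pics/t7.png',B)
cv2.imwrite('pics/c7.png',np.vstack([np.hstack([cv2.resize(W[:300],(400,214)),cv2.resize(cv2.imread('pics/w6.png')[:300],(400,214))]),np.hstack([cv2.resize(B[215:285,200:300],(400,280),interpolation=cv2.INTER_CUBIC),cv2.resize(A[160:260,195:338],(400,280),interpolation=cv2.INTER_CUBIC)])]))
E
```

```text
clock: 7.88
tool_pos: [0.4624, 0.28, 0.2717]
tcp_rot: [3.142, -0.0, 1.571]
force: [-0.5, -0.4, -1.6]
grip_width: 0.216
[0.46237755 0.27999878 0.27169163] [ 3.14153372e+00 -2.04377926e-04  1.57058718e+00] [-0.50121007 -0.43394676 -1.60328228] [-0.10303788 -0.04515305 -0.0137251 ]
clock: 8.6
tool_pos: [0.4631, 0.2787, 0.3404]
tcp_rot: [3.138, -0.001, 1.569]
force: [-0.1, -0.2, -2.2]
grip_width: 0.213
clock: 9.27
tool_pos: [0.4624, 0.2788, 0.3375]
tcp_rot: [-3.141, 0.0, 1.57]
force: [0.6, 0.1, -2.6]
grip_width: 0.214
[0.46244172 0.27883567 0.3375056 ] [-3.14125096e+00  1.23559292e-04  1.56973794e+00] [ 0.55562122  0.11843107 -2.6253423 ] [-0.13564996 -0.17591335  0.02398722]
```

View pics/c7.png

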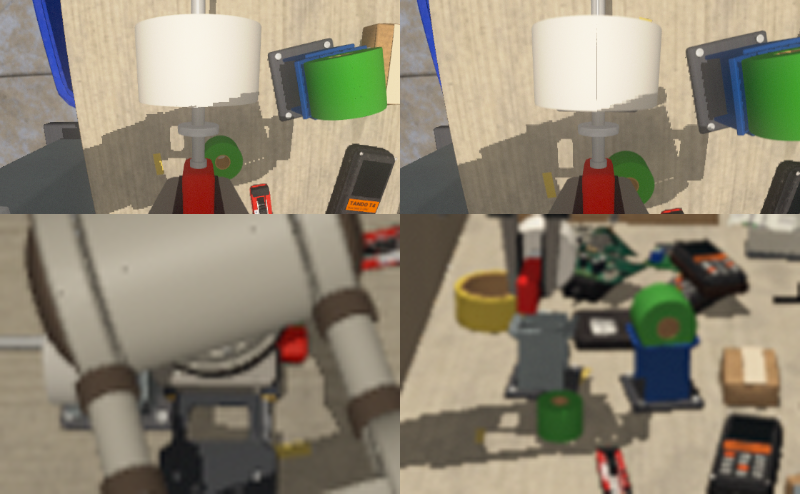

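White hangs on the rod clear of its cradle (wrist view: roll just ahead of the disc; side view: grey cradle empty). Refining the green roll axis from the top view while leaving the cradle.

```bash
python3 - <<'E'
from h import *
ct=cal('top'); B=cv2.imread('pics/top0.png'); hsv=cv2.cvtColor(B,cv2.COLOR_BGR2HSV).astype(float)
# per-column limbs of the green roll, subpixel by saturation/hue mask upsampled
Z=cv2.resize(B[180:225,210:250],None,fx=8,fy=8,interpolation=cv2.INTER_CUBIC); H=cv2.cvtColor(Z,cv2.COLOR_BGR2HSV)
m=cv2.inRange(H,(45,110,40),(85,255,255)); n,l,s,_=cv2.connectedComponentsWithStats(m); m=l==1+np.argmax(s[1:,4])
p=np.argwhere(m)[:,::-1].astype(np.float32); r=cv2.minAreaRect(p); box=cv2.boxPoints(r)
f=lambda q:(np.array(q)+.5)/8-.5+[210,180]
print(f(r[0]),np.array(r[1])/8,r[2],f(box))
bx=f(box); e=sorted(range(4),key=lambda i:bx[i][0]); Lm=(bx[e[0]]+bx[e[1]])/2; Rm=(bx[e[2]]+bx[e[3]])/2
# side ends: each end is pair with small x / large x
P=onplane(ct,[Lm,Rm,f(r[0])],.093); print(P); d=P[0]-P[1]; print('yaw',np.degrees(np.arctan2(d[1],d[0])),'len',np.linalg.norm(d))
print('bisect',[ (lambda D:(lambda o,mm:o+mm*(.093-o[2])/mm[2])(-ct[2].T@ct[3],(D/np.linalg.norm(D,axis=1)[:,None]).sum(0)))(ray(ct,[bx[i] for i in range(4)])[1])])
E
python3 -m crank '[[[0,0,-0.5,0,0],[-0.6,0,-1.0,0,0],[-1.4,0,-0.5,0,0],[-2.0,0,0,0,0],[-2.4,0,0,0,0],[-2.6,0,0,0,0],[-2.6,0,0,0,0],[-2.2,0,0,0,0]]]'
python3 -m crank '[[[-1.4,0.4,0,0,0],[-0.6,1.2,0,0,0],[-0.2,2.0,0,0,0],[0,2.4,0,0,0],[0,2.4,0,0,0],[0,2.4,0,0,0],[0,2.2,0,0,0],[0,1.6,0,0,0]]]'
```

```text
[230.50885201 201.18394852] [24.02054214 20.64223289] 76.26373291015625 [[217.63105392 191.96796417]
 [237.68289948 187.06640244]
 [243.38665009 210.39993286]
 [223.33480453 215.3014946 ]]
[[0.58378736 0.38108215 0.093     ]
 [0.59760478 0.32839986 0.093     ]
 [0.59068644 0.3547787  0.093     ]]
yaw 104.69641673830003 len 0.054464164780819065
bisect [array([0.59066331, 0.35469238, 0.093     ])]
clock: 10.08
tool_pos: [0.4623, 0.1391, 0.359]
tcp_rot: [3.14, 0.0, 1.57]
force: [-0.2, 0.2, -3.4]
grip_width: 0.218
clock: 10.75
tool_pos: [0.61, 0.1181, 0.3589]
tcp_rot: [3.14, 0.0, 1.569]
force: [0.5, -0.1, -2.2]
grip_width: 0.214
```

```bash
python3 - <<'E'
from h import *
ct=cal('top');cs=cal('side')
print('mon lower right',tri(ct,(272,141),cs,(371,229)),'upper right',tri(ct,(270,80),cs,(391,150)))
for z in (.05,.1,.15,.2): print(z,onplane(ct,[[272,141]],z))
s=bot.observe(); print(s['tool_pos'],s['q'])
E
```

```text
mon lower right (array([0.80953538, 0.24793044, 0.03937529]), np.float64(0.047832491208860066)) upper right (array([0.84916301, 0.25007443, 0.27699964]), np.float64(0.020561808639129778))
0.05 [[0.77930065 0.24726348 0.05      ]]
0.1 [[0.75871537 0.24655325 0.1       ]]
0.15 [[0.73813009 0.24584302 0.15      ]]
0.2 [[0.71754482 0.24513279 0.2       ]]
[0.60998877 0.11806833 0.35887048] [-2.95231699e-03  3.11253965e-01  1.50884526e+00 -2.44888278e-04
  1.31954118e+00 -1.44863840e-03]
```

```bash
python3 -m crank '[[[0,0.3,0,-2,0],[0,0.7,0.6,-2.5,0],[0,0.8,1.2,-2.5,0],[0,0.8,1.5,-2.5,0],[-0.4,0.8,1.7,-2.5,0],[-0.4,0.6,1.7,-2.3,0],[-0.4,0.5,1.5,-1.0,0],[-0.34,0.12,1.0,0,0]]]'
python3 -m crank '[[[0,0,0,0,0],[0,0,0,0,0],[0,0,0,0,0],[0,0,0,0,0],[0,0,0,0,0],[0,0,0,0,0],[0,0,0,0,0],[0,0,0,0,0]]]'
python3 - <<'E'
from h import *
s=bot.observe(); c=cal('wrist'); ct=cal('top'); W=bot.get_image('wrist'); B=bot.get_image('top'); A=bot.get_image('side')
cv2.imwrite('pics/w8.png',W);cv2.imwrite('pics/t8.png',B);cv2.imwrite('pics/s8.png',A)
yaw=s['tcp_rot'][2]; ax=np.array([np.cos(yaw),np.sin(yaw),0]); g=s['tool_pos']-[0,0,.1738]; print(s['tool_pos'],np.degrees(yaw),s['force'],s['moment'])
tip=g+ax*.2005; print('tip',tip); f=np.array([.6008,.3281,.093]); v=f-tip; print('to face along',v@ax,'lat',v@np.array([ax[1],-ax[0],0]),'dz',v[2])
for im,n in ((cv2.imread('pics/w3.png'),'w3'),(W,'w8')):
    h=cv2.cvtColor(im,cv2.COLOR_BGR2HSV); h=h.astype(int); col=im[:, 255:262].mean((1,2)); 
    r=((h[150:240,265:292,0]<8)|(h[150:240,265:292,0]>172))&(h[150:240,265:292,1]>150); print(n,'red front row',150+np.argmax(r.sum(1)>10), 'disc side profile', [(y,int(im[y,252:262].mean())) for y in range(164,200,3)])
print('top rod pred',[ (x,proj(ct,[g+ax*(x-11.5)*1e-3+[-.0029,0,0]])[0].round(1)) for x in (130,170,205)])
L=cv2.cvtColor(B,cv2.COLOR_BGR2LAB)[...,0]
for u in range(248,284,4): print(u,L[196:226:1,u])
E
```

```text
clock: 11.42
tool_pos: [0.6577, 0.109, 0.2649]
tcp_rot: [-3.141, 0.0, 1.837]
force: [-0.6, -0.1, -3.3]
grip_width: 0.218
clock: 12.08
tool_pos: [0.6573, 0.1097, 0.266]
tcp_rot: [3.141, 0.0, 1.837]
force: [0.2, 0.3, -2.5]
grip_width: 0.215
[0.65734986 0.10968351 0.26599693] 105.24674649867016 [ 0.17985892  0.32102246 -2.46192632] [-0.15738872 -0.07489249  0.0049912 ]
tip [0.60462308 0.30312636 0.09219693]
to face along 0.025100005352236065 lat 0.0028789613218056214 dz 0.0008030721960454457
w3 red front row 236 disc side profile [(164, 191), (167, 191), (170, 191), (173, 126), (176, 122), (179, 131), (182, 136), (185, 134), (188, 134), (191, 120), (194, 119), (197, 120)]
w8 red front row 236 disc side profile [(164, 183), (167, 183), (170, 180), (173, 121), (176, 117), (179, 125), (182, 129), (185, 128), (188, 135), (191, 111), (194, 111), (197, 110)]
top rod pred [(130, array([279.9, 189.8])), (170, array([265.4, 193.5])), (205, array([252.7, 196.7]))]
248 [147 149 148 132 114 108 108  95  82  81  82  77  79  82  82  81  81  96
 142 156 121  83  74 130 148 152 156 155 151 151]
252 [16
[... 308 characters left out ...]
152 149 144 144
 146 146 150 153 153 148 146 151 154 154 153 153]
264 [143 143 114  94 109 140 149 151 152 153 152 153 152 150 149 147 147 149
 147 146 149 148 147 144 145 147 150 151 155 153]
268 [152 123  92 136 152 149 148 151 153 155 152 153 154 153 152 151 148 147
 146 145 148 150 148 145 148 152 151 150 155 154]
272 [115  90 105 141 151 148 147 150 152 151 150 153 154 153 153 151 151 150
 145 147 150 148 144 143 150 155 152 153 156 157]
276 [ 85 131 146 145 148 144 143 148 152 154 150 149 151 154 155 151 151 150
 145 146 150 149 144 145 149 152 152 154 153 152]
280 [127 147 147 146 145 140 143 147 150 151 150 151 151 154 152 151 152 149
 144 147 148 144 141 147 152 151 150 155 154 152]
```

```bash
python3 -m crank '[[[0,0.29,-0.08,0,0],[0.3,0,0,0,0],[0.7,0,0,0,0],[0.8,0,0,0,0],[0.8,0,0,0,0],[0.8,0,0,0,0],[0.7,0,0,0,0],[0.5,0,0,0,0]]]'
python3 - <<'E'
from h import *
s=bot.observe(); print(s['tool_pos'],np.degrees(s['tcp_rot'][2]),s['force'],s['moment'])
E
```

```text
clock: 12.9
tool_pos: [0.6476, 0.156, 0.2665]
tcp_rot: [-3.141, -0.0, 1.838]
force: [-0.1, 0.0, -2.7]
grip_width: 0.213
[0.64760858 0.15604304 0.26645474] 105.2950336015539 [-0.06842067  0.04603926 -2.67158413] [-0.1376936  -0.15651674 -0.05788457]
```

```bash
python3 -m crank '[[[0.8,0,0,0,0],[1.2,0,0,0,0],[1.2,0,0,0,0],[1.2,0,0,0,0],[1.0,0,0,0,0],[0.8,0,0,0,0],[0.6,0,0,0,0],[0.5,0,0,0,0]]]'
python3 - <<'E'
from h import *
s=bot.observe(); print(s['tool_pos'],np.degrees(s['tcp_rot'][2]),s['force'],s['moment'])
W=bot.get_image('wrist'); B=bot.get_image('top'); cv2.imwrite('pics/w9.png',W)
cv2.imwrite('pics/c9.png',np.hstack([W[:350,100:520],cv2.resize(B[165:235,190:260],(350,350),interpolation=cv2.INTER_CUBIC)]))
E
```

```text
clock: 13.57
tool_pos: [0.6287, 0.2259, 0.2665]
tcp_rot: [-3.142, 0.0, 1.837]
force: [0.1, -1.1, -2.9]
grip_width: 0.219
[0.62866209 0.22585762 0.26650619] 105.26949334743506 [ 0.12568702 -1.13676596 -2.86183526] [-0.24399911 -0.12741545 -0.01293503]
```

View pics/c9.png

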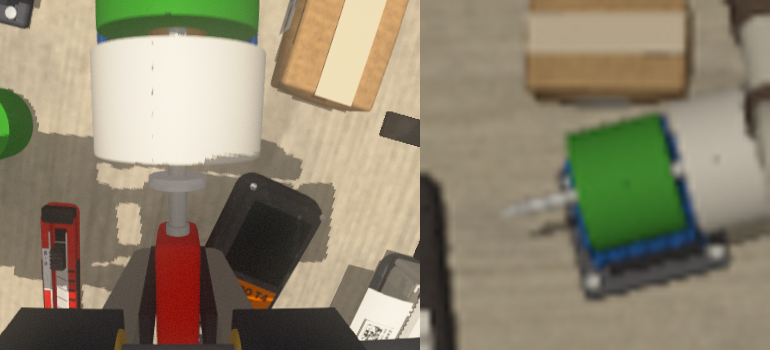

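Both rolls are on the rod: the wrist view shows white then green, and the top view shows the tip sticking out past green at about (206,207). Lifting slowly and checking for sag.

```bash
python3 -m crank '[[[0,0,-0.2,0,0],[0,0,-0.4,0,0],[0,0,-0.6,0,0],[0,0,-0.8,0,0],[0,0,-1.2,0,0],[0,0,-1.4,0,0],[0,0,-1.4,0,0],[0,0,-1.2,0,0]]]'
python3 -m crank '[[[0,0,-1.0,0,0],[0,0,-0.6,0,0],[0,0,-0.2,0,0],[0,0,0,0,0],[0,0,0,0,0],[0,0,0,0,0],[0,0,0,0,0],[0,0,0,0,0]]]'
python3 - <<'E'
from h import *
s=bot.observe(); print(s['tool_pos'],np.degrees(s['tcp_rot'][2]),s['force'],s['moment'],s['q'])
W=bot.get_image('wrist'); B=bot.get_image('top'); A=bot.get_image('side'); cv2.imwrite('pics/w10.png',W);cv2.imwrite('pics/t10.png',B);cv2.imwrite('pics/s10.png',A)
for n in ('w8','w9','w10'):
    im=cv2.imread(f'pics/{n}.png'); h=cv2.cvtColor(im,cv2.COLOR_BGR2HSV).astype(int)
    r=((h[150:240,265:292,0]<8)|(h[150:240,265:292,0]>172))&(h[150:240,265:292,1]>150)
    wm=(h[:200,240:320,1]<45)&(im[:200,240:320].min(2)>150)
    print(n,'red',150+np.argmax(r.sum(1)>10),'white rows',np.nonzero(wm.sum(1)>55)[0][[0,-1]],'disc',[int(im[y,252:262].mean()) for y in range(161,200,3)])
y=s['tcp_rot'][2]; ax=np.array([np.cos(y),np.sin(y),0]); g=s['tool_pos']-[0,0,.1738]
cs=cal('side');ct=cal('top'); print('pred tip top',proj(ct,[g+ax*.2005]),'green ctr side/top',proj(cs,[g+ax*.1315-[0,0,.004]]),proj(ct,[g+ax*.1315-[0,0,.004]]))
for im,n in ((A,'side'),(B,'top')):
    m=cv2.inRange(cv2.cvtColor(im,cv2.COLOR_BGR2HSV),(45,110,40),(85,255,255)); k,l,st,ce=cv2.connectedComponentsWithStats(m)
    print(n,[(ce[i].round(1),st[i]) for i in range(1,k) if st[i,4]>80 and 180<ce[i][0]<340])
E
```

```text
clock: 14.33
tool_pos: [0.6292, 0.2252, 0.3413]
tcp_rot: [3.139, 0.0, 1.837]
force: [-0.4, 0.0, -3.5]
grip_width: 0.217
clock: 15.0
tool_pos: [0.6287, 0.2251, 0.3557]
tcp_rot: [-3.14, -0.0, 1.837]
force: [-0.1, 0.2, -4.5]
grip_width: 0.218
[0.62872521 0.22514457 0.35572016] 105.2397934682773 [-0.11366714  0.22085914 -4.49304489] [-0.25279074 -0.16972813  0.04138825] [ 1.63349894e-01  4.31330930e-01  1.36112830e+00  1.07948356e-05
  1.35045343e+00 -1.02637141e-01]
w8 red 236 white rows [ 21 147] disc [183, 183, 183, 180, 121, 117, 125, 129, 128, 135, 111, 111, 110]
w9 red 236 white rows [ 37 163] disc [232, 177, 143, 191, 128, 125, 131, 135, 134, 131, 116, 116, 114]
w10 red 236 white rows [ 42 163] disc [233, 227, 202, 121, 125, 124, 131, 134, 132, 134, 155, 157, 157]
pred tip top [[199.82176467 198.14071573]] green ctr side/top [[289.70267033 170.1958946 ]] [[227.76974761 191.5620531 ]]
side [(array([322.8,   2.3]), array([312,   0,  21,   6, 111], dtype=int32)), (array([251.9, 231.8]), array([244, 223,  16,  18, 244], dtype=int32))]
top [(array([226.8, 193. ]), array([214, 179,  26,  29, 547], dtype=int32)), (array([264.4, 243.7]), array([258, 235,  14,  18, 156], dtype=int32))]
```

No sag and 4.5 N held weight (about 0.41 kg expected), so both rolls hang. Moving to hover over the holder, rotating to yaw 11.5°.

```bash
python3 -m crank '[[[-0.4,-0.25,0,0,0],[-0.8,-0.5,0,0,0],[-1.2,-0.75,0,0,0],[-1.6,-1.0,0,0,0],[-2.0,-1.25,0,0,0],[-2.2,-1.37,0,0,0],[-2.2,-1.37,0,0,0],[-2.2,-1.37,0,0,0]]]'
python3 -m crank '[[[-2.2,-1.37,0,0,0],[-2.2,-1.37,0,0,0],[-2.2,-1.37,0,0,0],[-2.0,-1.25,0,0,0],[-1.6,-1.0,0,0,0],[-1.2,-0.75,0,0,0],[-0.8,-0.5,0,0,0],[-0.5,-0.3,0,0,0]]]'
python3 -m crank '[[[0,0,0,1,0],[0,0,0,2,0],[0,0,0,3,0],[0,0,0,4,0],[0,0,0,5,0],[0,0,0,5,0],[0,0,0,5,0],[0,0,0,5,0]]]'
python3 -m crank '[[[0,0,0,5,0],[0,0,0,5,0],[0,0,0,5,0],[0,0,0,5,0],[0,0,0,5,0],[0,0,0,5,0],[0,0,0,5,0],[0,0,0,5,0]]]'
python3 -m crank '[[[0,0,0,5,0],[0,0,0,5,0],[0,0,0,4,0],[0,0,0,4,0],[0,0,0,3,0],[0,0,0,2,0],[0,0,0,0.7,0],[0,0,0,0,0]]]'
python3 -m crank '[[[0,0,0,0,0],[0,0,0,0,0],[0,0,0,0,0],[0,0,0,0,0],[0,0,0,0,0],[0,0,0,0,0],[0,0,0,0,0],[0,0,0,0,0]]]'
python3 - <<'E'
from h import *
s=bot.observe(); c=cal('wrist');ct=cal('top');cs=cal('side')
W=bot.get_image('wrist'); B=bot.get_image('top'); A=bot.get_image('side')
for n,i in (('w',W),('t',B),('s',A)): cv2.imwrite(f'pics/{n}11.png',i)
y=s['tcp_rot'][2]; ax=np.array([np.cos(y),np.sin(y),0]); g=s['tool_pos']-[0,0,.1738]; print(s['tool_pos'],np.degrees(y),s['force'],s['moment'])
h=cv2.cvtColor(W,cv2.COLOR_BGR2HSV); m=cv2.inRange(h,(20,130,60),(34,255,255)); k,l,st,ce=cv2.connectedComponentsWithStats(m)
print('yellow in wrist',[(ce[i].round(1),st[i]) for i in range(1,k) if st[i,4]>20])
n=np.array([.576,-.056,0]); lat=np.array([-.199,.980,0])
for q,nm in ((n+[0,0,.085],'notch floor'),(n+lat*.017+[0,0,.114],'L'),(n-lat*.017+[0,0,.114],'R')): print(nm,proj(c,[q]),proj(ct,[q]),proj(cs,[q]))
print('neck',proj(c,[g+ax*.0345]),proj(ct,[g+ax*.0345]),'tip top',proj(ct,[g+ax*.2005]),'side',proj(cs,[g+ax*.2005]))
h=cv2.cvtColor(B,cv2.COLOR_BGR2HSV); m=cv2.inRange(h,(45,110,40),(85,255,255)); k,l,st,ce=cv2.connectedComponentsWithStats(m)
print('green top',[(ce[i].round(1),st[i]) for i in range(1,k) if st[i,4]>80 and ce[i][0]>250],'pred',proj(ct,[g+ax*.1315-[0,0,.004]]))
a=cv2.resize(A[150:320,225:365],(350,425),interpolation=cv2.INTER_CUBIC)
cv2.imwrite('pics/c11.png',np.hstack([cv2.copyMakeBorder(W[60:350,60:500],0,135,0,0,0),a]))
E
```

```text
clock: 15.82
tool_pos: [0.5854, 0.0813, 0.3567]
tcp_rot: [3.141, 0.0, 1.837]
force: [0.3, -0.1, -4.1]
grip_width: 0.215
clock: 16.48
tool_pos: [0.5427, -0.0617, 0.3567]
tcp_rot: [3.141, 0.0, 1.835]
force: [0.2, 0.3, -3.7]
grip_width: 0.219
clock: 17.15
tool_pos: [0.5433, -0.0595, 0.3564]
tcp_rot: [-3.141, -0.0, 1.309]
force: [-0.9, 1.0, -5.1]
grip_width: 0.215
clock: 17.82
tool_pos: [0.5433, -0.0594, 0.3563]
tcp_rot: [-3.141, 0.0, 0.611]
force: [0.1, 0.1, -5.2]
grip_width: 0.212
clock: 18.48
tool_pos: [0.5432, -0.0597, 0.3563]
tcp_rot: [-3.141, 0.0, 0.202]
force: [-0.2, -0.6, -4.5]
grip_width: 0.216
clock: 19.15
tool_pos: [0.5432, -0.0604, 0.3565]
tcp_rot: [-3.142, 0.0, 0.201]
force: [0.5, -0.1, -4.0]
grip_width: 0.221
[ 0.54321449 -0.0604058   0.35648974] 11.537766725510696 [ 0.48201884 -0.07161856 -4.02055115] [-0.0319715   0.22644292 -0.00587262]
yellow in wrist [(array([251.5, 174.4]), array([246, 169,  19,  16,  61], dtype=int32)), (array([306.5, 175.7]), array([287, 169,  28,  17, 153], dtype=int32)), (array([219.3, 342.2]), array([215, 330,  12,  28, 106], dtype=int32)), (arra
[... 417 characters left out ...]
dtype=int32)), (array([166.3, 418.5]), array([159, 418,  16,   2,  24], dtype=int32))]
notch floor [[280.95954032 172.21812664]] [[385.20684922 208.54133188]] [[274.51462852 275.98685583]]
L [[254.83452156 180.49253608]] [[381.85267362 207.30748135]] [[273.60685017 260.4767865 ]]
R [[307.94851366 180.55025488]] [[394.63251207 204.86331794]] [[275.80502732 269.16277994]]
neck [[278.10310694 208.49410982]] [[395.10777709 199.26460466]] tip top [[378.07519593 136.16508164]] side [[352.71559782 231.67012349]]
green top [(array([383.9, 160.6]), array([370, 148,  29,  27, 558], dtype=int32)), (array([266.1, 243.3]), array([258, 235,  17,  18, 201], dtype=int32))] pred [[384.55999673 162.36960603]]
```

The wrist view puts the slot centre at column 280.5, and the neck at 278.1 needs about 2 mm of shift. The yellow post rows of 169–185 match prediction. Lowering to just above the slot floor.

```bash
python3 -m crank '[[[-0.15,0.2,0,0,0],[0,0,0.4,0,0],[0,0,0.8,0,0],[0,0,1.2,0,0],[0,0,1.2,0,0],[0,0,1.0,0,0],[0,0,0.7,0,0],[0,0,0.4,0,0]]]'
python3 -m crank '[[[0,0,0.6,0,0],[0,0,0.7,0,0],[0,0,0.7,0,0],[0,0,0.7,0,0],[0,0,0.6,0,0],[0,0,0.3,0,0],[0,0,0,0,0],[0,0,0,0,0]]]'
python3 - <<'E'
from h import *
s=bot.observe(); c=cal('wrist');ct=cal('top');cs=cal('side')
W=bot.get_image('wrist'); B=bot.get_image('top'); A=bot.get_image('side')
for n,i in (('w',W),('t',B),('s',A)): cv2.imwrite(f'pics/{n}12.png',i)
print(s['tool_pos'],s['tcp_rot'],s['force'],s['moment'])
h=cv2.cvtColor(W,cv2.COLOR_BGR2HSV); m=cv2.inRange(h,(20,130,60),(34,255,255)); k,l,st,ce=cv2.connectedComponentsWithStats(m)
print('yellow in wrist',[(ce[i].round(1),st[i]) for i in range(1,k) if st[i,4]>30 and ce[i][1]<320])
E
```

```text
clock: 19.97
tool_pos: [0.5416, -0.0624, 0.2974]
tcp_rot: [-3.14, 0.003, 0.201]
force: [-0.2, 0.3, -4.4]
grip_width: 0.214
clock: 20.63
tool_pos: [0.5422, -0.0627, 0.2635]
tcp_rot: [-3.142, 0.0, 0.201]
force: [0.3, 0.0, -2.8]
grip_width: 0.218
[ 0.54219828 -0.06266415  0.26347269] [-3.14155293e+00  1.09978585e-05  2.01393603e-01] [ 0.29842188  0.04640881 -2.82385133] [-0.057348    0.20692022  0.08820019]
yellow in wrist [(array([255.7, 170.2]), array([249, 169,  17,   5,  43], dtype=int32)), (array([298.1, 170.1]), array([288, 169,  18,   5,  42], dtype=int32)), (array([245.4, 209.8]), array([ 221,  175,   48,   59, 1449], dtype=int32)), (array([308.7, 210.2]), array([ 287,  177,   47,   57, 1422], dtype=int32))]
```

The slot is centred on the neck (prongs at columns 221–269 and 287–334, neck at 278). Lowering the last 5 mm and looking before release.

```bash
python3 -m crank '[[[0,0,0.15,0,0],[0,0,0.15,0,0],[0,0,0.1,0,0],[0,0,0.08,0,0],[0,0,0,0,0],[0,0,0,0,0],[0,0,0,0,0],[0,0,0,0,0]]]'
python3 - <<'E'
from h import *
s=bot.observe(); ct=cal('top');cs=cal('side')
W=bot.get_image('wrist'); B=bot.get_image('top'); A=bot.get_image('side')
for n,i in (('w',W),('t',B),('s',A)): cv2.imwrite(f'pics/{n}13.png',i)
print(s['tool_pos'],s['tcp_rot'],s['force'],s['moment'])
f=np.array([.576+.142*.98,-.056+.142*.199,.085]); print('far notch',f,'top',proj(ct,[f]),'side',proj(cs,[f]))
w=W[80:330,140:420]
cv2.imwrite('pics/c13.png',np.hstack([np.vstack([cv2.resize(w,(400,357)),cv2.resize(B[130:220,350:410],(162,243),interpolation=cv2.INTER_CUBIC).copy() if 0 else cv2.copyMakeBorder(cv2.resize(B[130:215,345:405],(170,240),interpolation=cv2.INTER_CUBIC),0,3,0,230,0)]),cv2.resize(A[200:320,255:355],(400,480),interpolation=cv2.INTER_CUBIC) if 0 else cv2.copyMakeBorder(cv2.resize(A[200:320,255:355],(400,480),interpolation=cv2.INTER_CUBIC),0,120,0,0,0)]))
E
```

```text
clock: 21.45
tool_pos: [0.5422, -0.0626, 0.2588]
tcp_rot: [3.142, -0.0, 0.201]
force: [-0.9, 0.0, -3.1]
grip_width: 0.215
[ 0.54220822 -0.06264816  0.2587736 ] [ 3.14154704e+00 -2.14946805e-04  2.01421800e-01] [-0.93691207  0.02713474 -3.08927572] [0.01287907 0.13243002 0.03170647]
far notch [ 0.71516  -0.027742  0.085   ] top [[372.18206813 158.80200911]] side [[337.83021616 271.41219208]]
```

View pics/c13.png

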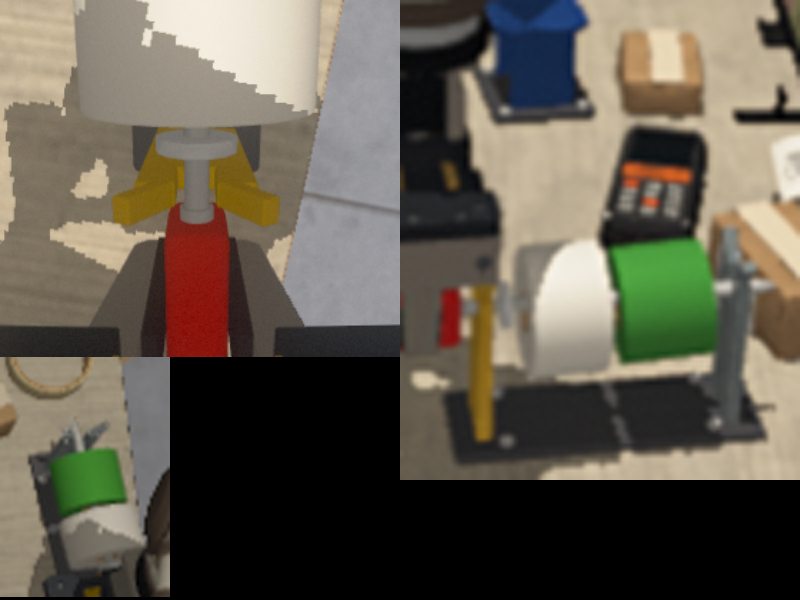

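The look before release shows the yellow post between handle and disc, both rolls between the posts, and the tip through the grey slot. Lowering to touch, then releasing.

```bash
python3 -m crank '[[[0,0,0.05,0,0],[0,0,0.05,0,0],[0,0,0,0,0],[0,0,0,0,0],[0,0,0,0,0],[0,0,0,0,0],[0,0,0,0,0],[0,0,0,0,0]]]'
python3 -m crank '[[[0,0,0.05,0,0],[0,0,0.05,0,0],[0,0,0,0,0],[0,0,0,0,0],[0,0,0,0,0],[0,0,0,0,0],[0,0,0,0,0],[0,0,0,0,0]]]'
```

```text
clock: 22.27
tool_pos: [0.5423, -0.0627, 0.2583]
tcp_rot: [3.141, -0.0, 0.201]
force: [-4.4, 1.5, 5.5]
grip_width: 0.211
clock: 22.93
tool_pos: [0.5424, -0.0627, 0.2581]
tcp_rot: [3.141, -0.0, 0.202]
force: [-7.6, 0.5, 11.2]
grip_width: 0.215
```

```bash
python3 -m crank '[[[0,0,-0.05,0,0],[0,0,-0.05,0,0],[0,0,0,0,0],[0,0,0,0,0],[0,0,0,0,2],[0,0,0,0,2.4],[0,0,0,0,3],[0,0,0,0,3.5]]]'
python3 -m crank '[[[0,0,0,0,4.5],[0,0,0,0,5],[0,0,0,0,5],[0,0,0,0,5],[0,0,0,0,5],[0,0,0,0,5],[0,0,0,0,5],[0,0,0,0,5]]]'
python3 - <<'E'
from h import *
s=bot.observe(); print(s['force'],s['moment'],s['grip_width'])
h0=cv2.imread('pics/w13.png'); W=bot.get_image('wrist'); cv2.imwrite('pics/w14.png',W)
for im in (h0,W):
    h=cv2.cvtColor(im,cv2.COLOR_BGR2HSV).astype(int); r=((h[:,:,0]<8)|(h[:,:,0]>172))&(h[:,:,1]>150); r[:200]=0; r[340:]=0; r[:,:230]=0;r[:,330:]=0
    ys,xs=np.nonzero(r); print(ys.min(),xs[ys==260].min(),xs[ys==260].max(),xs[ys==320].min(),xs[ys==320].max())
E
```

```text
clock: 23.6
tool_pos: [0.5423, -0.0627, 0.2575]
tcp_rot: [3.141, -0.001, 0.201]
force: [-0.6, 0.3, 0.2]
grip_width: 0.368
clock: 24.27
tool_pos: [0.5421, -0.0627, 0.2577]
tcp_rot: [3.142, 0.0, 0.201]
force: [0.2, -0.3, 0.8]
grip_width: 0.545
[ 0.15365699 -0.31309145  0.80969561] [0.02802144 0.01120213 0.06000752] 0.5446293453968375
222 255 300 256 298
222 256 300 257 298
```

Released, and the handle did not shift. Retreating straight up, then measuring the final poses.

```bash
python3 -m crank '[[[0,0,-0.3,0,5],[0,0,-1.0,0,5],[0,0,-1.8,0,5],[0,0,-2.2,0,5],[0,0,-2.2,0,5],[0,0,-2.2,0,5],[0,0,-2.0,0,5],[0,0,-1.3,0,5]]]'
python3 -m crank '[[[-1.5,0,0,0,5],[-1.8,0,0,0,5],[-1.8,0,0,0,5],[-1.8,0,0,0,5],[-1.0,0,0,0,5],[0,0,0,0,5],[0,0,0,0,5],[0,0,0,0,5]]]'
python3 - <<'E'
from h import *
s=bot.observe(); c=cal('wrist'); ct=cal('top'); cs=cal('side')
I={n:bot.get_image(n) for n in ('wrist','top','side')}
for n in I: cv2.imwrite(f'pics/{n}15.png',I[n])
W=I['wrist']; h=cv2.cvtColor(W,cv2.COLOR_BGR2HSV).astype(int); r=(((h[...,0]<8)|(h[...,0]>172))&(h[...,1]>150)).astype(np.uint8)
k,l,st,ce=cv2.connectedComponentsWithStats(r); i=1+np.argmax(st[1:,4]); p=np.argwhere(l==i)[:,::-1].astype(np.float32); R=cv2.minAreaRect(p); print('handle',st[i],R)
print('handle ctr @.101',onplane(c,[R[0]],.101), 'pred', [.5422-.0115*.98,-.0627-.0115*.2])
b=cv2.boxPoints(R); print(onplane(c,b,.101).round(4))
ax=np.array([.98,.2,0]); o=np.array([.5422,-.0627,.085])-ax*.0115
for n,cc in (('top',ct),('side',cs)):
    m=cv2.inRange(cv2.cvtColor(I[n],cv2.COLOR_BGR2HSV),(45,110,40),(85,255,255)); k,l,st,ce=cv2.connectedComponentsWithStats(m)
    print(n,'green',[(ce[i].round(1),st[i]) for i in range(1,k) if st[i,4]>200 and ce[i][0]>270],'pred',proj(cc,[o+ax*.143-[0,0,.004]]), 'tip',proj(cc,[o+ax*.212]))
    m13=cv2.inRange(cv2.cvtColor(cv2.imread(f'pics/{n[0]}13.png'),cv2.COLOR_BGR2HSV),(45,110,40),(85,255,255)); k,l,st,ce=cv2.connectedComponentsWithStats(m13)
    print('  before release',[(ce[i].round(1),st[i]) for i in range(1,k) if st[i,4]>200 and ce[i][0]>270])
E
```

```text
clock: 24.98
tool_pos: [0.5425, -0.0627, 0.3914]
tcp_rot: [3.139, -0.004, 0.201]
force: [-0.4, -0.1, 0.1]
grip_width: 0.546
clock: 25.65
tool_pos: [0.4652, -0.0784, 0.3884]
tcp_rot: [3.141, -0.001, 0.201]
force: [1.0, 0.2, -0.4]
grip_width: 0.543
handle [ 264   75   27   95 2425] ((277.0, 122.0), (94.0, 26.0), 90.0)
handle ctr @.101 [[ 0.5317383 -0.0644092  0.101    ]] pred [0.53093, -0.065]
[[ 0.5625 -0.0486  0.101 ]
 [ 0.5662 -0.0669  0.101 ]
 [ 0.4993 -0.0811  0.101 ]
 [ 0.4954 -0.0617  0.101 ]]
top green [(array([375.1, 173.3]), array([363, 163,  26,  24, 469], dtype=int32))] pred [[375.75016625 174.69731257]] tip [[369.92269327 150.6692762 ]]
  before release [(array([375.2, 173.3]), array([363, 162,  26,  25, 470], dtype=int32))]
side green [(array([320.5, 274. ]), array([307, 259,  27,  31, 700], dtype=int32))] pred [[317.9780563  274.28974432]] tip [[348.22476334 270.55143578]]
  before release [(array([320.4, 274.1]), array([307, 259,  27,  31, 705], dtype=int32))]
```

```bash
python3 - <<'E'
from h import *
a=cv2.imread('pics/top0.png'); b=cv2.imread('pics/top15.png')
for n,(x0,x1,y0,y1) in dict(tape=(135,182,263,306),pouch=(160,200,198,250),carton=(208,246,160,186),cutter=(280,326,212,232),tester=(262,315,163,192),tall=(308,352,135,166)).items():
    print(n,cv2.phaseCorrelate(np.float32(a[y0:y1,x0:x1,1]),np.float32(b[y0:y1,x0:x1,1])))
print(bot.hand_in())
E
```

```text
tape ((-0.012759863028950491, 0.4865256465831571), 0.9908027100342292)
pouch ((0.013258261670994642, -0.0258619991808402), 0.9894673605759938)
carton ((-0.026151450326111103, 0.5013407689830558), 0.9986190577348073)
cutter ((0.02448006444659967, -0.0004203259201052134), 1.0002778799583514)
tester ((-0.011197593159568697, -0.005983084649654913), 1.0038596014917633)
tall ((0.5282815978299311, -0.023124549552736795), 1.0025472042461236)
the job is handed in; nothing more can be done
None
```

The job is done and handed in at about 26 s of the 72 s allowed. I gripped the spindle about 11 mm ahead of the handle's middle. I speared and lifted the white roll, then the green one, and laid the loaded spindle in the holder and let go. `hand_in()` reports no verdict, so the points below are my own checks.

**Last checks:**
- **Neck position:** from the last wrist picture the neck is at about (0.577, -0.055), within 1–2 mm of my estimate of the yellow post's slot at (0.576, -0.056).
- **Rolls and tip:** the picture before release showed the yellow post between handle and stop disc. Both rolls hung between the posts, white next to the handle, and the tip was through the grey post's slot.
- **After release:** the green roll stayed within 0.2 px of its place in the top and side views, and the handle did not shift. I did not re-measure the white roll or the tip.
- **Clear of the robot:** the gripper is open and clear of everything.
- **Bystanders:** none moved by more than about 0.5 px (roughly 1.5 mm) in the top view.

**Disagreements and odd readings:**
- The top camera read about 3 mm short in x against the arm. I corrected for it, and both rods went in with little or no contact force.
- In lowering I pressed the rod about 2 mm into the slots, to about 11 N upward on the tool. I eased off before opening the fingers.
- The rolls hid the far slot from the wrist camera, so the tip in the grey slot was checked only in the side and top views.

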